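Set the label-roll lane to width and feed the spare roll

TASK

Set the sloping roll lane to its label rolls: by its black grip, slide the side guide in until it pinches the roll standing in the lane against the fence, firmly but without crushing it, then ease the guide back to leave about 3 mm of play and let go. Then take the spare roll from the cardboard tray and feed it on edge into the flared upper end of the lane, so that it runs down and comes to rest against the first roll, with the guide still as you set it. Leave the parcel, tape gun and scanner where they are.

Things in the scene. Friction and masses are not known exactly. Their poses are not given: they have to be found in the camera images.
- lane: Grey sheet-steel gravity lane fixed on the bench, bed 190 x 396 mm. Origin at bench height under the bed's middle; x runs level across it, from the movable guide (-x, robot's side) to the fence (+x), y runs uphill along it, z up. The bed slopes 8 degrees (0.1396 rad), its surface 62 mm above the bench at the origin. Upper end (+y): infeed; lower end: upright stop 55 mm high.
- lane_stop (a point): Foot of the end stop's inner face, on the bed's surface, at x = 0 of the lane (190 mm downhill of the middle). A roll resting against the stop has its centre 50 mm up the slope from here.
- infeed (a point): Point on the bed's surface at x = 0 of the lane, 130 mm uphill of the bed's middle, level with the flared mouth: a good place to set down a roll (its centre then 50 mm off the bed, square to the slope).
- fence: Aluminium fence along the lane, bolted down; its place across the bed varies by 20 mm. Origin at bench height in the plane of its inner face, at the lane's y = 0; axes as the lane's: the face is x = 0, the roll space at negative x. Wall 6 mm thick, 44 mm high above the bed; straight from the stop to 105 mm uphill of the middle, then flared outwards 14 degrees for 85 mm.
- guide: The movable guide: an aluminium rail like the fence mirrored (same wall, height, flare) and parallel to it, with its grip, on two rods that slide in black bushing blocks. Origin at bench height in the plane of its inner face (x = 0), axes as the lane's. It slides only along the lane's x, 75 mm: origin at lane x = -11 mm fully in, -86 mm fully out. Stiff: about 4 N to move, and it stays where it is left.
- guide_face (a point): Point on the guide's inner face at the lane's middle, 25 mm above the bed. Minus its x in the fence's frame is the clear width between the straight faces. Pushed in, the guide meets the roll, slides it over to the fence (2 to 4 N more) and goes tight there, where this width is the roll's 50 mm.
- guide_grip (a point): Middle of the upper part of the guide's upright black grip, 17 mm below its top: a block 16 mm thick across the lane (x), 60 mm along it (y), its top 93 mm above the bed (about 154 mm above the bench). It stands 60 mm outside the guide's inner face, so its near face is 46 mm from the rail's back; pinch it from above across the 16 mm.
- roll_in_lane: White label roll, 100 mm in diameter, 50 mm wide, 0.3 to 0.52 kg, standing on edge in the lane against the end stop. Origin at its centre, x along its axis (across the lane).
- spare_roll: A second roll like it, 100 mm in diameter, 50 mm wide, 0.3 to 0.52 kg, standing on edge in one cell of the tray. Origin at its centre, x along its axis.
- tray: Low cardboard tray, 152 x 120 x 40 mm, fixed, with a divider into two cells (70 x 112 mm inside, floor 4 mm thick). Origin under its centre; the spare roll stands in the cell at its -x side, its axis along the tray's x.
- parcel: Closed carton 160 x 120 x 75 mm, origin under its centre; leave it alone.
- tape_gun: Hand tape dispenser lying on its side, about 200 mm long, 60 mm high, origin under its tape roll; leave it alone.
- scanner: Grey and black hand scanner lying on its side, about 110 x 160 x 42 mm, origin under its head; leave it alone.
Not all that is in view belongs to the job. Leave any green or purple look-alike of the tray alone.

How it is judged:
On the way, in this order (a step that is already met when the one before it is completed fails the run):
1. the guide pinches the roll in the lane against the fence (over 3 N on both faces) (contact force between each of guide, fence and roll_in_lane above 3 N), for 0.02 s.
2. the guide is backed off to leave 1 to 6 mm of play and let go, before the spare roll is fed (x of guide_face in the frame of fence between -0.056 and -0.051 m and contact force between the fingers and lane below 0.1 N and horizontal distance between spare_roll and tray below 0.07 m), for 0.2 s.
At the end, for the whole second after the job is handed in: The guide stands with 1 to 6 mm of play (clear width 51 to 56 mm between guide and fence); the first roll is against the end stop; the spare roll stands on edge between guide and fence, square to the lane within 0.12 rad, resting against the first roll (centres within 106 mm); both rolls at rest (x of guide_face in the frame of fence between -0.056 and -0.051 m and distance between roll_in_lane and lane_stop below 0.082 m and distance between spare_roll and roll_in_lane below 0.106 m and x of spare_roll in the frame of fence below -0.022 m and x of spare_roll in the frame of guide above 0.022 m and z of spare_roll in the frame of lane below 0.115 m and angle between the x axis of each of spare_roll, roll_in_lane and the x axis of lane, either way round below 0.12 rad and linear speed of each of spare_roll, roll_in_lane below 0.02 m/s); the robot touches nothing.
It fails at once if the roll is crushed: over 45 N between guide and roll (contact force between guide and roll_in_lane above 45 N).
It fails at once if the parcel is moved over 30 mm (distance of parcel from where it was at the start of the episode above 0.03 m).
It fails at once if the tape gun is moved over 30 mm (distance of tape_gun from where it was at the start of the episode above 0.03 m).
It fails at once if the scanner is moved over 30 mm (distance of scanner from where it was at the start of the episode above 0.03 m).
It also fails if it takes over 66 s, if anything falls off the work surface, if the arm or the gripper's body presses on something with over 40 N, if the wrist force passes 120 N, or if a joint passes its speed limit or range.

ROBOT

A 7-joint arm with a two-finger parallel gripper is mounted at the origin on the work surface. World frame = base frame: x ahead of the robot, y to its left, z up, the work surface at z = 0. Lengths are in m, angles in rad, forces in N, time in s.
With the tool pointing down it reaches from about 0.4 to 0.85 m from the base axis. Payload 10.4 kg.
Tool frame: the origin (TCP) lies between the finger pads; the fingertips stand 11 mm ahead of it and the grasp point (between the pads) lies 8 mm behind it; z points along the fingers, y is the direction in which the jaws open and shut (so a half turn about z gives the same grasp; the last joint's range is limited). The gripper opens to 87 mm and grips with 3 to 60 N. Pads are 19 mm wide; open, the fingers measure 117 mm over their backs; the gripper's body (75 mm by 190 mm) begins 51 mm behind the grasp point.
Start: joints at [-1.32, 0.332, -0.065, 1.46, 0.022, 1.35, -0.088], TCP at [0.169, 0.602, 0.234] pointing down, gripper open.
Joint ranges: [-2.6, 2.6], [-0.5, 2.12], [-1.47, 1.34], [0.16, 2.42], [-1.27, 4.41], [0.06, 2.06], [-2.6, 2.6]. Speed limits (rad/s): [2.22, 2.22, 2.79, 2.79, 3.14, 3.14, 3.14].

INTERFACE

Orientations are given as a unit quaternion [x, y, z, w].
In Python, from bench import r, eyes gives the robot as it stands.
- The arm moves only by the shell command python3 -m inch 'ROWS' [FORCE]. ROWS is a JSON object of lists of equal length, an entry for each row: "translation": the shift along the world's x, y, z scaled (see below), a list of three; "rot": the turn, a rotation vector about the world's x, y, z scaled (see below), a list of three; "jaw": the finger opening in mm, from 0 to 87. In form: {"translation": [[tx, ty, tz], ...], "rot": [[ax, ay, az], ...], "jaw": [jaw, ...]}. A call has 1 to 20 rows; each row is the pose to reach, as a shift and turn from the pose measured when the call began; what a row does not reach only later rows make up. The controller multiplies each number of a shift by 100 mm and each number of a turn by 60 degrees. A row lasts 1/10 s, in which the tool goes at most 50 mm and 8.59 degrees, less where a joint would pass 70% of its speed; a pose out of reach is approached as far as the arm can. A call with a number of a shift or a turn outside -1 to 1 is refused whole. A call with a gripper value outside its range is refused whole. The fingers move at their own pace and stop on an object; FORCE is the grip in N (left out, the last holds). Time passes only in rows, so rows that repeat a pose let the fingers close. It gives the time, the measured TCP pose, the force and the opening at its end, in the units of the state.
- r.read_state(): the state, without advancing time (a new reading comes with each control period).
- eyes.camera(name): name is "scene" or "side" or "wrist"; returns the picture (480x640x3 uint8, blue, green, red); there is no depth.
- eyes.calibration(name): a dict with "fx", "fy", "cx", "cy" (pixels), "R" (3x3) and "t" (3): a world point X has camera coordinates R X + t; the wrist camera has in their place "hand_eye" (4x4, takes a point from camera to tool coordinates, whose origin is the TCP and whose axes are the flange's). Camera axes: x right, y down, z forward; pixel columns grow to the right and rows downward; lengths in m; the calibration is good to about 2 mm. A picture is of the moment at which its call begins: read the wrist's pose just before it. calibration takes no time and is no camera call.
- r.close_job(): hands the job in, once; it reports no verdict.
The state is a dict: "time": time; "joint_positions": joint angles; "joint_vel": joint speeds; "joint_torque": joint torques, N m; "ee_pos": TCP position; "eef_rot": TCP orientation; "ft_force": force on the tool from outside, world axes, zero at the start; "torque": the same for the moment, N m; "width": finger opening in m.
Only numpy, scipy, OpenCV 4.12 (cv2) and the standard library are available. Lean on these libraries where they do the work, as an engineer would, in place of code of your own. Each camera call takes 0.05 s, during which the arm holds its last target. There are 200 camera calls.

## Working session

There is one attempt and no reset: what is moved stays moved. The work goes in short steps, Python scripts to look and compute and a shell command to move; the robot and the scene stay as the last step left them, time stands still between calls to the robot, and variables do not carry over. Pictures are saved under pics/ and viewed, about 8 in all and at most 12, crops included, and the job is handed in when it is done.

```bash
ls; mkdir -p pics
python3 - <<'E'
from bench import r, eyes
import cv2,numpy as np
s=r.read_state(); print({k:np.round(v,3).tolist() for k,v in s.items()})
a=eyes.camera("scene"); b=eyes.camera("side")
cv2.imwrite("pics/scene0.png",a); cv2.imwrite("pics/side0.png",b)
for n in("scene","side","wrist"):
    print(n,{k:np.round(v,4).tolist() for k,v in eyes.calibration(n).items()})
E
```

```text
pics
{'time': 0.0, 'joint_positions': [-1.32, 0.333, -0.065, 1.461, 0.022, 1.35, -0.088], 'joint_vel': [0.0, -0.001, 0.001, 0.001, -0.001, 0.0, 0.001], 'joint_torque': [0.0, -62.324, 0.025, -38.992, -0.061, 0.039, 0.0], 'ee_pos': [0.169, 0.601, 0.233], 'eef_rot': [0.136, 0.991, -0.001, -0.0], 'ft_force': [0.342, -0.19, -0.49], 'torque': [-0.018, -0.005, -0.018], 'width': 0.087}
scene {'fx': 530.4276, 'fy': 530.4276, 'cx': 318.931, 'cy': 241.2248, 'R': [[0.0833, 0.9965, -0.0058], [0.828, -0.0725, -0.5559], [-0.5544, 0.0415, -0.8312]], 't': [-0.0482, -0.4184, 1.5464]}
side {'fx': 608.6693, 'fy': 608.6693, 'cx': 319.6187, 'cy': 225.107, 'R': [[0.9886, -0.1507, 0.0054], [-0.1065, -0.7228, -0.6828], [0.1068, 0.6744, -0.7306]], 't': [-0.5361, 0.1353, 1.7451]}
wrist {'fx': 426.7338, 'fy': 426.7338, 'cx': 315.6969, 'cy': 243.4098, 'hand_eye': [[-0.0007, -0.9563, -0.2923, 0.0812], [1.0, -0.0007, -0.0, 0.0003], [-0.0002, -0.2923, 0.9563, -0.1519], [0.0, 0.0, 0.0, 1.0]]}
```

View pics/scene0.png

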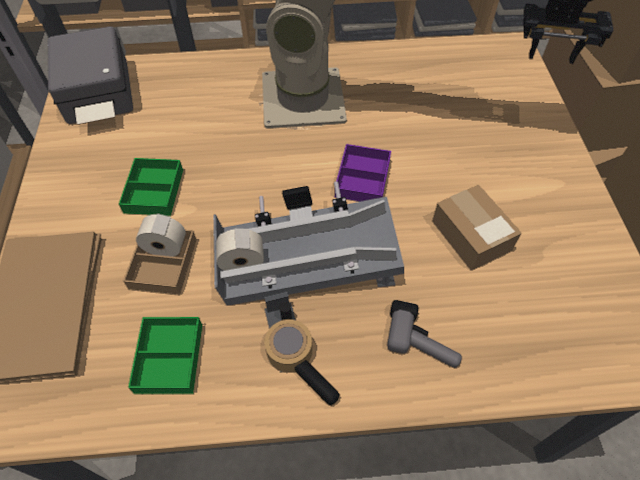

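View pics/side0.png

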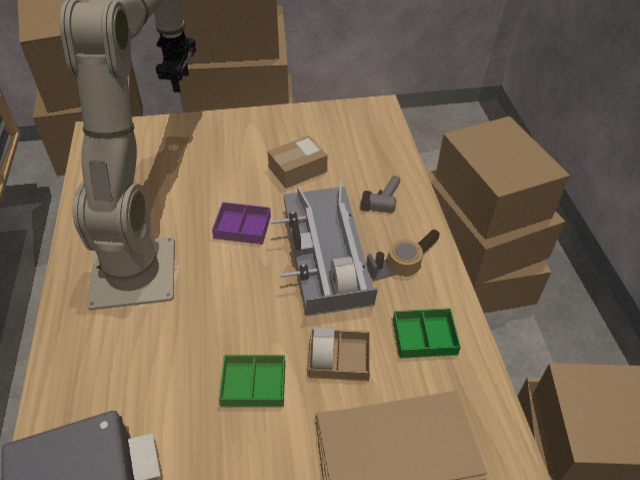

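Scene: the lane is centred at (310,250) with its stop at the left (−y) and its flared mouth at the right. The grip is the black block at (297,197), the lane roll is at (240,247), and the cardboard tray at (160,260) holds the spare at (161,235).

Possible mix-ups:
- **Tray:** green ones at (151,186) and (166,355), purple at (365,172). The brown one at (160,260) is the right one.
- **Grip:** bushings at (263,218) and (340,205).
- **Roll:** the lane roll against the spare, and the tape gun's roll at (289,342).

```bash
cat > h.py <<'E'
import numpy as np,cv2
from bench import r,eyes
from scipy.spatial.transform import Rotation as Ro
def cam(name,st=None):
    c=eyes.calibration(name); K=np.array([[c["fx"],0,c["cx"]],[0,c["fy"],c["cy"],],[0,0,1]])
    if "hand_eye" in c:
        H=np.array(c["hand_eye"]); T=np.eye(4); T[:3,:3]=Ro.from_quat(st["eef_rot"]).as_matrix(); T[:3,3]=st["ee_pos"]
        W=np.linalg.inv(T@H); R,t=W[:3,:3],W[:3,3]
    else: R,t=np.array(c["R"]),np.array(c["t"])
    return K,R,t
def ray(C,uv):
    K,R,t=C; d=R.T@np.linalg.solve(K,[uv[0],uv[1],1]); return -R.T@t,d/np.linalg.norm(d)
def plane(C,uv,z):
    o,d=ray(C,uv); return o+d*(z-o[2])/d[2]
def tri(L):
    A=np.zeros((3,3));b=np.zeros(3);rs=[ray(C,uv) for C,uv in L]
    for o,d in rs:
        P=np.eye(3)-np.outer(d,d);A+=P;b+=P@o
    x=np.linalg.solve(A,b); return x,max(np.linalg.norm(np.cross(x-o,d)) for o,d in rs)
def proj(C,X):
    K,R,t=C; p=K@(R@np.asarray(X,float)+t); return p[:2]/p[2]
E
python3 - <<'E'
from h import *
A=cam("scene");B=cam("side")
for n,a,b in [("grip",(297,190),(294,236)),("rollL",(240,240),(343,272)),("spare",(160,232),(323,345))]:
    x,e=tri([(A,a),(B,b)]); print(n,x.round(3),round(e,4))
for n,a,z in [("tray",(160,262),.04),("lane upper end R",(403,270),.08),("lane lower L",(222,300),.04),("purple",(365,172),.03),("parcel",(478,225),.075)]: print(n,plane(A,a,z).round(3))
a=cv2.imread("pics/scene0.png")[130:330,100:430]; b=cv2.imread("pics/side0.png")[170:400,200:430]
cv2.imwrite("pics/crop0.png",np.hstack([cv2.resize(a,None,fx=1.4,fy=1.4,interpolation=3)[:280],cv2.resize(b,(280,280),interpolation=3)]))
E
```

```text
grip [ 0.46  -0.042  0.133] 0.0061
rollL [ 0.572 -0.171  0.116] 0.0073
spare [ 0.494 -0.356  0.064] 0.0023
tray [ 0.557 -0.356  0.04 ]
lane upper end R [0.648 0.174 0.08 ]
lane lower L [ 0.665 -0.215  0.04 ]
purple [0.325 0.139 0.03 ]
parcel [0.543 0.364 0.075]
```

```bash
python3 -m inch '{"translation":[[0.6,-1,1],[0.6,-1,1],[0.6,-1,1],[0.6,-1,1]],"rot":[[0,0,-0.5],[0,0,-0.5],[0,0,-0.5],[0,0,-0.5]],"jaw":[87,87,87,87]}'
python3 -m inch '{"translation":[[0.7,-1,0.9],[0.7,-1,0.9],[0.7,-1,0.9],[0.7,-1,0.9]],"rot":[[0,0,-0.5],[0,0,-0.5],[0,0,-0.5],[0,0,-0.5]],"jaw":[87,87,87,87]}'
python3 -m inch '{"translation":[[0.7,-1,0],[0.7,-1,0],[0.7,-1,0],[0.7,-1,0]],"rot":[[0,0,-0.2],[0,0,-0.2],[0,0,-0.2],[0,0,-0.2]],"jaw":[87,87,87,87]}'
python3 -m inch '{"translation":[[0.7,-1,0],[0.7,-1,0],[0.7,-1,0],[0.7,-1,0]],"rot":[[0,0,0],[0,0,0],[0,0,0],[0,0,0]],"jaw":[87,87,87,87]}'
python3 -m inch '{"translation":[[0.6,-1,0],[0.6,-1,0],[0.6,-1,0],[0.6,-1,0],[0.6,-1,0]],"rot":[[0,0,0],[0,0,0],[0,0,0],[0,0,0],[0,0,0]],"jaw":[87,87,87,87,87]}'
python3 - <<'E'
from h import *
import json
s=r.read_state(); a=eyes.camera("wrist"); cv2.imwrite("pics/w1.png",a)
json.dump({k:np.array(v).tolist() for k,v in s.items()},open("w1.json","w")); print(s["ee_pos"],s["eef_rot"],np.round(s["joint_positions"],2))
E
```

```text
time: 0.5
ee_pos: [0.2333, 0.4989, 0.338]
eef_rot: [0.394, 0.919, 0.003, 0.0]
ft_force: [1.1, 0.4, 1.5]
width: 0.087
time: 0.9
ee_pos: [0.3072, 0.3954, 0.4321]
eef_rot: [0.623, 0.782, 0.006, 0.001]
ft_force: [0.2, -0.0, 0.1]
width: 0.0868
time: 1.3
ee_pos: [0.3798, 0.2915, 0.4326]
eef_rot: [0.704, 0.71, 0.006, 0.002]
ft_force: [-0.9, 0.3, -0.4]
width: 0.0867
time: 1.7
ee_pos: [0.4515, 0.1882, 0.4325]
eef_rot: [0.706, 0.708, 0.006, 0.002]
ft_force: [0.5, -0.2, 0.4]
width: 0.0868
time: 2.2
ee_pos: [0.511, 0.09, 0.4321]
eef_rot: [0.706, 0.708, 0.005, 0.002]
ft_force: [0.4, 2.0, -0.1]
width: 0.0873
[0.51103904 0.0899646  0.43211405] [0.70573499 0.70845302 0.00536003 0.0019283 ] [-0.78  0.05  0.55  1.4  -0.03  1.69 -0.23]
```

View pics/w1.png

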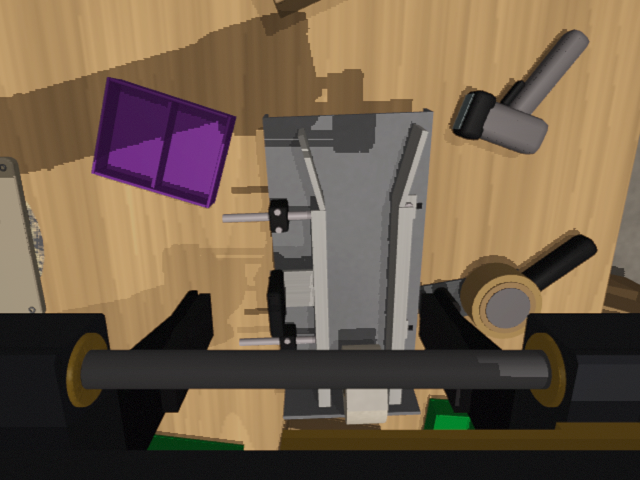

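Image up is +y and right is +x. The grip top shows at (276,303), the guide rail at x≈320, the fence at x≈405 and the roll at (366,400), partly hidden by the gripper. I'll take two more views further −y for parallax.

```bash
cat > snap.py <<'E'
from h import *
import json,sys
n=sys.argv[1]; s=r.read_state(); a=eyes.camera("wrist"); cv2.imwrite(f"pics/{n}.png",a)
json.dump({k:np.array(v).tolist() for k,v in s.items()},open(f"{n}.json","w"))
E
python3 -m inch '{"translation":[[0,-1,0],[0,-1,0],[0,-1,0],[0,-1,0]],"rot":[[0,0,0],[0,0,0],[0,0,0],[0,0,0]],"jaw":[87,87,87,87]}'
python3 -m inch '{"translation":[[0.2,-0.4,0],[0.2,-0.4,0],[0.2,-0.4,0],[0.2,-0.4,0]],"rot":[[0,0,0],[0,0,0],[0,0,0],[0,0,0]],"jaw":[87,87,87,87]}'
python3 snap.py w2
python3 -m inch '{"translation":[[0,-1,0],[0,-1,0],[0,-1,0],[0,-1,0]],"rot":[[0,0,0],[0,0,0],[0,0,0],[0,0,0]],"jaw":[87,87,87,87]}'
python3 -m inch '{"translation":[[0,-1,0],[0,-1,0],[0,-1,0],[0,-1,0]],"rot":[[0,0,0],[0,0,0],[0,0,0],[0,0,0]],"jaw":[87,87,87,87]}'
python3 snap.py w3
python3 - <<'E'
import cv2,numpy as np
a=cv2.imread("pics/w2.png")[:350,150:500];b=cv2.imread("pics/w3.png")[:350,100:500]
cv2.imwrite("pics/w23.png",np.hstack([a,b]))
E
```

```text
time: 2.65
ee_pos: [0.5106, -0.0086, 0.4323]
eef_rot: [0.705, 0.709, 0.006, 0.002]
ft_force: [0.4, 0.4, -0.4]
width: 0.0871
time: 3.05
ee_pos: [0.5307, -0.0462, 0.4321]
eef_rot: [0.704, 0.71, 0.006, 0.001]
ft_force: [0.5, -0.8, 1.0]
width: 0.0868
time: 3.5
ee_pos: [0.5305, -0.1464, 0.4322]
eef_rot: [0.704, 0.71, 0.006, 0.001]
ft_force: [-0.3, 0.6, -0.4]
width: 0.0871
time: 3.9
ee_pos: [0.5309, -0.2458, 0.4318]
eef_rot: [0.704, 0.71, 0.006, 0.001]
ft_force: [1.2, 1.1, 0.5]
width: 0.0874
```

View pics/w23.png

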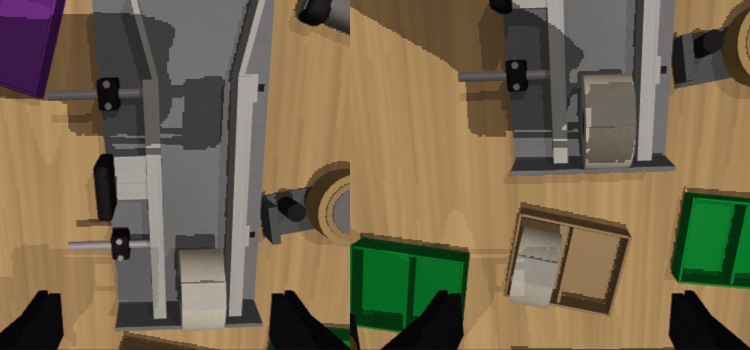

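The left panel (w2, u offset 150) shows the grip at about (107,187), the guide rail top at (155,230), the fence top at (240,200) and the lane roll at (202,285) clear of the guide. The right panel (w3, u offset −250) shows the brown tray at (570,258), turned by roughly 13°, with the spare in its left cell at (535,265). Next is a close-up of both.

Run:
```python
from h import *
f=lambda n,u,v,w,h,k:cv2.resize(cv2.imread(f"pics/{n}.png")[v:v+h,u:u+w],None,fx=k,fy=k,interpolation=cv2.INTER_CUBIC)
top=np.hstack([f("w1",250,260,100,75,4),f("w2",230,145,100,75,4)])
bot=np.hstack([f("w3",250,190,140,140,2.5)[:300,:350],f("w3",250,60,180,120,2.5)])
cv2.imwrite("pics/z1.png",np.vstack([top,bot]))
```

```text
(no output)
```

View pics/z1.png

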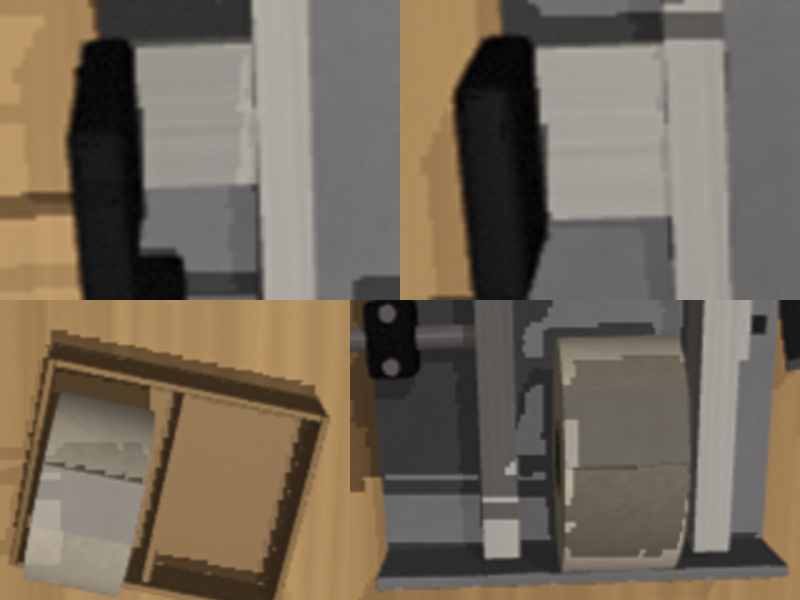

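Run:
```python
from h import *
def f(n,u,v,w,h,k):
    a=cv2.imread(f"pics/{n}.png")[v:v+h,u:u+w].astype(float); a=np.clip(a*3.5,0,255).astype(np.uint8)
    return cv2.resize(a,None,fx=k,fy=k,interpolation=cv2.INTER_CUBIC)
cv2.imwrite("pics/z2.png",np.hstack([f("w1",260,262,50,80,7),f("w2",235,145,50,80,7)]))
```

```text
(no output)
```

View pics/z2.png

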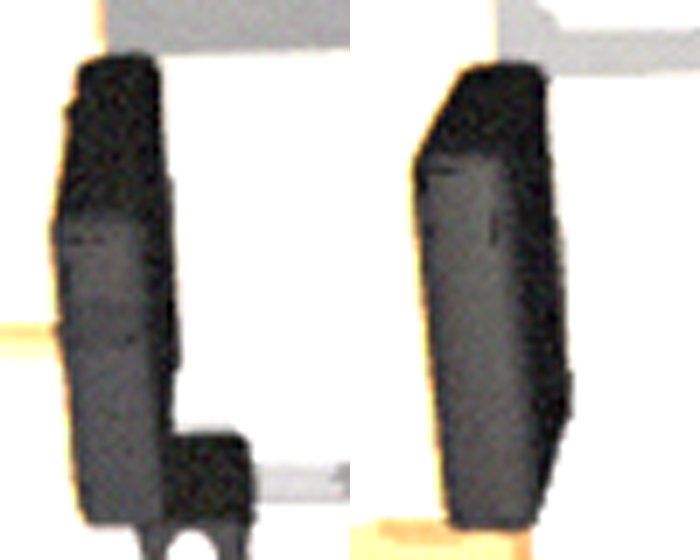

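The top face of the grip stands out as the lighter grey quadrilateral. In w1 its zoomed corners are (57,218), (138,218), (160,522) and (85,522). In w2 they are (68,158), (150,162), (182,527) and (98,527). I'll triangulate these now.

```bash
cat > m.py <<'E'
from h import *
import json
W={n:cam("wrist",json.load(open(n+".json"))) for n in("w1","w2","w3")}
p=lambda pts,u,v,k:[np.array([u+x/k,v+y/k]) for x,y in pts]
a=p([(57,218),(138,218),(160,522),(85,522)],260,262,7); b=p([(68,158),(150,162),(182,527),(98,527)],235,145,7)
G=[tri([(W["w1"],i),(W["w2"],j)]) for i,j in zip(a,b)]
for x,e in G: print("grip corner",x.round(4),round(e,4))
g=np.array([x for x,e in G]); print("grip top c",g.mean(0).round(4),"yaw of y dir deg",np.degrees(np.arctan2(-(g[0]-g[3])[0],(g[0]-g[3])[1])),np.degrees(np.arctan2(-(g[1]-g[2])[0],(g[1]-g[2])[1])),"thick",np.linalg.norm(g[0]-g[1]),"len",np.linalg.norm(g[0]-g[3]))
for n,x,y1,y2 in [("guide kink",(325,209),(305+0,82),0),("fence kink",(400,196),(381,78),0)]:
    X,e=tri([(W["w1"],x),(W["w2"],y1)]); print(n,X.round(4),round(e,4))
f=lambda x,y:(250+(x-350)/2.5,60+(y-300)/2.5)
for n,q2,q3 in [("guide end",(314,317),f(520,556)),("fence end",(380,315),f(694,550))]:
    X,e=tri([(W["w2"],q2),(W["w3"],q3)]); print(n,X.round(4),round(e,4))
t=lambda x,y:(250+x/2.5,190+(y-300)/2.5)
c=[plane(W["w3"],t(*q),.04) for q in [(46,360),(327,418),(12,563)]]; print("tray",np.round(c,4),np.linalg.norm(c[1]-c[0]),np.linalg.norm(c[2]-c[0]))
for q in [(68,392),(155,408),(25,575),(122,595),(45,465),(142,482)]: print("spare",q,plane(W["w3"],t(*q),.104).round(4))
E
python3 m.py
```

```text
grip corner [ 0.4615 -0.0163  0.1528] 0.0001
grip corner [ 0.4736 -0.0168  0.1519] 0.0005
grip corner [ 0.4762 -0.0711  0.1498] 0.0003
grip corner [ 0.4638 -0.0711  0.1497] 0.0005
grip top c [ 0.4688 -0.0438  0.151 ] yaw of y dir deg 2.37162086503001 2.6886858531728346 thick 0.012120549338484717 len 0.05497170423422598
guide kink [0.5227 0.068  0.1092] 0.0016
fence kink [0.6106 0.0762 0.0758] 0.0052
guide end [ 0.5344 -0.2174  0.0789] 0.0017
fence end [ 0.6181 -0.2141  0.0789] 0.0006
tray [[ 0.4727 -0.2882  0.04  ]
 [ 0.6209 -0.3189  0.04  ]
 [ 0.4512 -0.4028  0.04  ]] 0.15140309127286825 0.11659605941196509
spare (68, 392) [ 0.4891 -0.289   0.104 ]
spare (155, 408) [ 0.5295 -0.2964  0.104 ]
spare (25, 575) [ 0.4664 -0.3813  0.104 ]
spare (122, 595) [ 0.5137 -0.3918  0.104 ]
spare (45, 465) [ 0.4775 -0.3247  0.104 ]
spare (142, 482) [ 0.5235 -0.333   0.104 ]
```

```bash
python3 -m inch '{"translation":[[-0.31,1,0],[-0.31,1,0],[-0.31,1,0],[-0.31,1,0]],"rot":[[0,0,0.035],[0,0,0.035],[0,0,0.035],[0,0,0.035]],"jaw":[87,87,50,50]}'
python3 -m inch '{"translation":[[-0.31,1,-1],[-0.31,1,-1],[-0.31,1,-1],[-0.31,1,-1]],"rot":[[0,0,0],[0,0,0],[0,0,0],[0,0,0]],"jaw":[50,50,50,50]}'
python3 -m inch '{"translation":[[0,0,-0.9],[0,0,-0.9],[0,0,-0.9],[0,0,-0.9],[0,0,-0.9]],"rot":[[0,0,0],[0,0,0],[0,0,0],[0,0,0],[0,0,0]],"jaw":[50,50,50,50,50]}'
python3 snap.py w4
python3 - <<'E'
from h import *
s=r.read_state();print(np.round(s["ee_pos"],4),Ro.from_quat(s["eef_rot"]).as_matrix().round(3).tolist())
print(proj(cam("wrist",s),(0.469,-0.044,0.152)))
cv2.imwrite("pics/w4c.png",np.hstack([cv2.imread("pics/w4.png")[:,:],]))
E
```

```text
time: 4.35
ee_pos: [0.5009, -0.14, 0.4324]
eef_rot: [0.687, 0.727, 0.008, 0.0]
ft_force: [-0.2, -0.4, -0.2]
width: 0.0777
time: 4.75
ee_pos: [0.4673, -0.0355, 0.3281]
eef_rot: [0.685, 0.729, 0.005, -0.002]
ft_force: [0.3, -0.4, 1.1]
width: 0.0523
time: 5.25
ee_pos: [0.4689, -0.0361, 0.2408]
eef_rot: [0.685, 0.729, 0.007, -0.001]
ft_force: [1.2, -0.0, 0.5]
width: 0.05
[ 0.4688 -0.0359  0.2406] [[-0.062, 0.998, 0.008], [0.998, 0.062, 0.011], [0.011, 0.008, -1.0]]
[314.8404282 269.847841 ]
```

View pics/w4c.png

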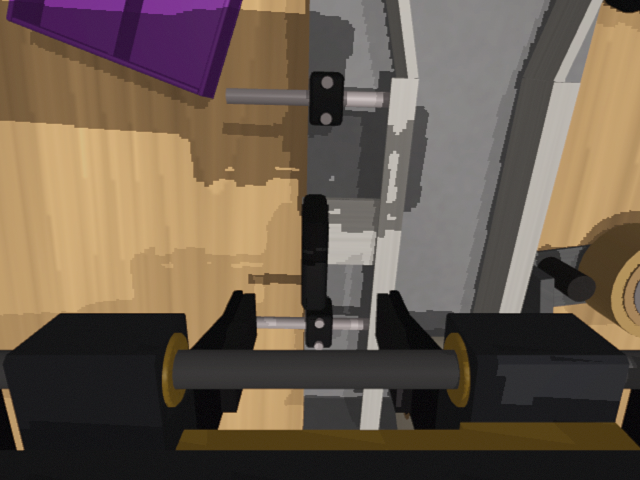

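The grip sits midway between the fingers, at (315,250) against a prediction of (315,270) for its top centre. The tool yaw is about 1° too far, so I'll correct that while descending.

```bash
python3 -m inch '{"translation":[[0,-0.08,-0.5],[0,-0.08,-0.5],[0,-0.08,-0.5]],"rot":[[0,0,-0.018],[0,0,-0.018],[0,0,-0.018]],"jaw":[50,50,50]}'
python3 -m inch '{"translation":[[0,0,-0.3],[0,0,-0.61],[0,0,-0.61],[0,0,-0.61],[0,0,-0.61],[0,0,-0.61],[0,0,-0.61],[0,0,-0.61],[0,0,-0.61],[0,0,-0.61]],"rot":[[0,0,0],[0,0,0],[0,0,0],[0,0,0],[0,0,0],[0,0,0],[0,0,0],[0,0,0],[0,0,0],[0,0,0]],"jaw":[50,50,50,50,10,10,10,10,10,10]}' 15
python3 - <<'E'
from h import *
s=r.read_state();print(np.round(s["ee_pos"],4),Ro.from_quat(s["eef_rot"]).as_matrix().round(3).tolist(),s["width"],s["ft_force"])
E
```

```text
time: 5.6
ee_pos: [0.4692, -0.044, 0.1921]
eef_rot: [0.692, 0.722, 0.007, -0.001]
ft_force: [0.5, -0.2, 0.9]
width: 0.0499
time: 6.6
ee_pos: [0.4692, -0.044, 0.1313]
eef_rot: [0.692, 0.722, 0.007, -0.001]
ft_force: [-0.5, 0.4, 3.1]
width: 0.0158
[ 0.4692 -0.044   0.1313] [[-0.043, 0.999, 0.008], [0.999, 0.043, 0.011], [0.011, 0.008, -1.0]] 0.01584504055610816 [-0.4616438   0.35073234  3.1042393 ]
```

Gripped at 15.8 mm. Sliding in along (0.999, 0.043), with about 34 mm expected before it goes tight.

```bash
python3 -m inch '{"translation":[[0.05,0.002,0],[0.1,0.004,0],[0.15,0.006,0],[0.2,0.009,0],[0.2,0.009,0],[0.2,0.009,0]],"rot":[[0,0,0],[0,0,0],[0,0,0],[0,0,0],[0,0,0],[0,0,0]],"jaw":[10,10,10,10,10,10]}'
python3 -m inch '{"translation":[[0.02,0.001,0],[0.04,0.002,0],[0.06,0.003,0],[0.06,0.003,0],[0.06,0.003,0]],"rot":[[0,0,0],[0,0,0],[0,0,0],[0,0,0],[0,0,0]],"jaw":[10,10,10,10,10]}'
python3 snap.py w5;python3 - <<'E'
from h import *
s=r.read_state();print(np.round(s["ee_pos"],4),s["width"],s["ft_force"])
E
```

```text
time: 7.2
ee_pos: [0.4898, -0.0432, 0.1313]
eef_rot: [0.692, 0.722, 0.007, -0.001]
ft_force: [1.8, 0.1, -0.1]
width: 0.016
time: 7.7
ee_pos: [0.4954, -0.043, 0.1313]
eef_rot: [0.692, 0.722, 0.007, -0.001]
ft_force: [-3.0, 0.3, 4.5]
width: 0.0161
[ 0.4955 -0.043   0.1313] 0.015641678230017282 [-2.96025595  0.07606768  5.53182222]
```

```bash
python3 -m inch '{"translation":[[0.02,0.001,0],[0.03,0.0013,0],[0.03,0.0013,0]],"rot":[[0,0,0],[0,0,0],[0,0,0]],"jaw":[10,10,10]}'
python3 -m inch '{"translation":[[0.01,0.0004,0],[0.02,0.001,0],[0.02,0.001,0]],"rot":[[0,0,0],[0,0,0],[0,0,0]],"jaw":[10,10,10]}'
python3 -m inch '{"translation":[[0.01,0.0004,0],[0.015,0.0006,0],[0.015,0.0006,0]],"rot":[[0,0,0],[0,0,0],[0,0,0]],"jaw":[10,10,10]}'
```

```text
time: 8.05
ee_pos: [0.4979, -0.0429, 0.1313]
eef_rot: [0.692, 0.722, 0.006, -0.001]
ft_force: [-5.1, 0.0, 7.0]
width: 0.0162
time: 8.35
ee_pos: [0.4994, -0.0428, 0.1313]
eef_rot: [0.692, 0.722, 0.006, -0.002]
ft_force: [-5.3, -0.2, 5.7]
width: 0.0163
time: 8.65
ee_pos: [0.5003, -0.0428, 0.1313]
eef_rot: [0.692, 0.722, 0.005, -0.003]
ft_force: [-5.3, 0.9, 6.2]
width: 0.016
```

```bash
python3 -m inch '{"translation":[[0.01,0.0004,0],[0.02,0.0009,0],[0.02,0.0009,0]],"rot":[[0,0,0],[0,0,0],[0,0,0]],"jaw":[10,10,10]}'
python3 -m inch '{"translation":[[0.01,0.0004,0],[0.02,0.0009,0],[0.02,0.0009,0]],"rot":[[0,0,0],[0,0,0],[0,0,0]],"jaw":[10,10,10]}'
python3 snap.py w6
```

```text
time: 8.95
ee_pos: [0.5007, -0.0428, 0.1312]
eef_rot: [0.692, 0.722, 0.004, -0.004]
ft_force: [-13.7, 0.4, 12.6]
width: 0.016
time: 9.25
ee_pos: [0.5007, -0.0428, 0.1312]
eef_rot: [0.692, 0.722, 0.003, -0.006]
ft_force: [-15.6, -0.2, 15.4]
width: 0.0159
```

The guide has gone tight: position stalled at x=0.5007, and the force rose from about 5 N to about 15.6 N. I'll check from outside that the roll is pinched and use that view as the reference.

Run:
```python
from h import *
a=eyes.camera("scene");b=eyes.camera("side");cv2.imwrite("pics/scene1.png",a);cv2.imwrite("pics/side1.png",b)
f=lambda a,u,v,w,h,k:cv2.resize(a[v:v+h,u:u+w],None,fx=k,fy=k,interpolation=cv2.INTER_CUBIC)
cv2.imwrite("pics/p1.png",np.hstack([f(a,205,185,130,120,3),f(b,285,215,100,120,3)]))
s=r.read_state();print(s["ft_force"],s["ee_pos"])
```

```text
[-15.15378042   0.35179485  15.71340865] [ 0.50065795 -0.04275947  0.13115327]
```

View pics/p1.png

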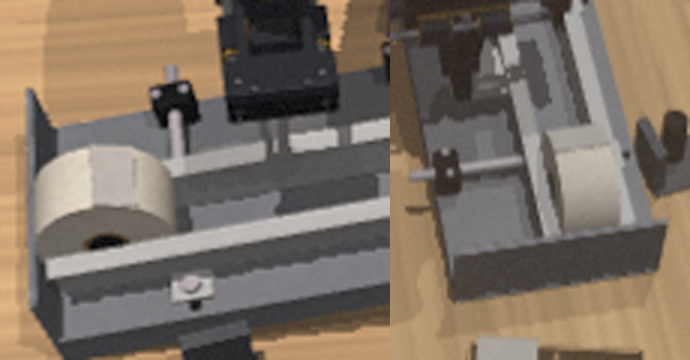

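The roll is held between guide and fence, both rails touching it in the side view. Now I'll back off 3.5 mm and check before letting go.

```bash
python3 -m inch '{"translation":[[-0.01,-0.0004,0],[-0.025,-0.001,0],[-0.035,-0.0015,0],[-0.035,-0.0015,0],[-0.035,-0.0015,0],[-0.035,-0.0015,0]],"rot":[[0,0,0],[0,0,0],[0,0,0],[0,0,0],[0,0,0],[0,0,0]],"jaw":[10,10,10,10,10,10]}'
```

```text
time: 10.0
ee_pos: [0.4974, -0.0429, 0.1312]
eef_rot: [0.692, 0.722, 0.003, -0.006]
ft_force: [4.8, -0.6, -1.5]
width: 0.0159
```

```bash
python3 -m inch '{"translation":[[0,0,0],[0,0,0],[0,0,0],[0,0,0]],"rot":[[0,0,0],[0,0,0],[0,0,0],[0,0,0]],"jaw":[25,40,50,50]}'
python3 -m inch '{"translation":[[0,0,0.5],[0,0,1],[0,0,1],[0,0,1],[0,0,1]],"rot":[[0,0,0],[0,0,0],[0,0,0],[0,0,0],[0,0,0]],"jaw":[50,50,50,50,50]}'
python3 -m inch '{"translation":[[0.5,-0.4,1],[0.5,-0.4,1],[0.5,-0.4,1],[0.5,-0.4,1],[0.5,-0.4,1]],"rot":[[0,0,0],[0,0,0],[0,0,0],[0,0,0],[0,0,0]],"jaw":[50,50,50,50,50]}'
python3 snap.py w7
python3 - <<'E'
from h import *
a=eyes.camera("scene");b=eyes.camera("side");cv2.imwrite("pics/scene2.png",a);cv2.imwrite("pics/side2.png",b)
f=lambda a,u,v,w,h,k:cv2.resize(a[v:v+h,u:u+w],None,fx=k,fy=k,interpolation=cv2.INTER_CUBIC)
w=cv2.imread("pics/w7.png")
cv2.imwrite("pics/p2.png",np.hstack([f(w,220,0,220,320,1.8)[:560],f(b,290,225,100,140,4)[:560]]))
s=r.read_state();print(s["ee_pos"],s["eef_rot"])
E
```

```text
time: 10.4
ee_pos: [0.4972, -0.0429, 0.1311]
eef_rot: [0.692, 0.722, 0.003, -0.006]
ft_force: [-0.1, 0.4, -0.9]
width: 0.0401
time: 10.9
ee_pos: [0.4965, -0.0428, 0.2301]
eef_rot: [0.692, 0.722, 0.002, -0.007]
ft_force: [-0.2, -0.5, -1.0]
width: 0.0498
time: 11.4
ee_pos: [0.5459, -0.0826, 0.3283]
eef_rot: [0.692, 0.722, 0.001, -0.008]
ft_force: [-0.4, 0.2, -0.9]
width: 0.0499
[ 0.54563618 -0.08208952  0.32858046] [ 0.6917837   0.72205906  0.001626   -0.0079613 ]
```

View pics/p2.png

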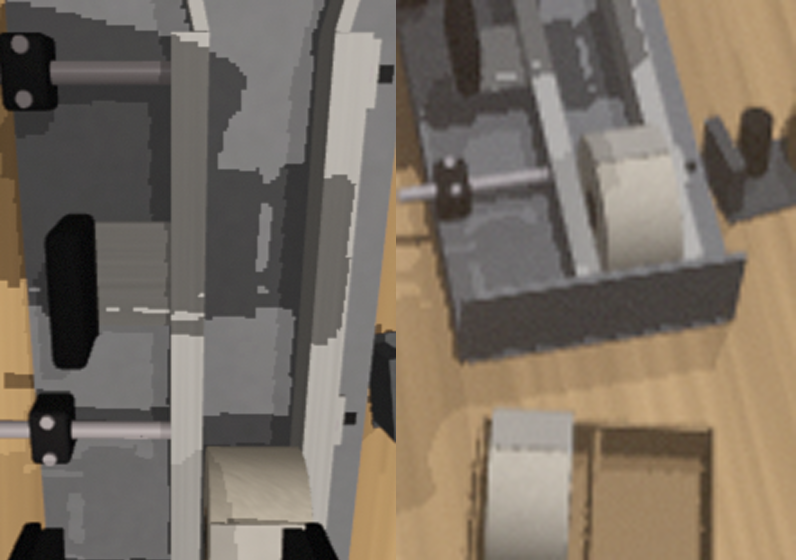

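Run:
```python
from h import *
import json
C=cam("wrist",json.load(open("w7.json")))
g=cv2.cvtColor(cv2.imread("pics/w7.png"),6).astype(int)
q=lambda x,y:(220+x/1.8,y/1.8)
yaw=np.radians(2.5); ex=np.array([np.cos(yaw),np.sin(yaw),0]); ey=np.array([-ex[1],ex[0],0])
yk=None
for n,a,b in [("kink",(208.5,42),(337,36)),("mid",(205.5,280),(317,280)),("low",(205,400),(308,400))]:
    z=.121
    for _ in range(6):
        A=plane(C,q(*a),z); B=plane(C,q(*b),z)
        if n=="kink": break
        z=.121+.1405*((A@ey)-yk)
    if n=="kink": yk=A@ey
    print(n,A.round(4),B.round(4),"width",(B-A)@ex, (B-A)@ey, A@ex,B@ex)
for v in(156,200,222): print(v,g[v,325:340].tolist(), g[v,380:412].tolist())
```

```text
kink [0.5527 0.067  0.121 ] [0.6068 0.0714 0.121 ] width 0.054308573919132054 0.002056148240362533 0.5550567571197185 0.6093653310388506
mid [ 0.5572 -0.0333  0.1069] [ 0.6104 -0.0311  0.1069] width 0.053281065513530436 -9.686889556250524e-05 0.555191936224465 0.6084730017379955
low [ 0.5604 -0.0942  0.0983] [ 0.613  -0.092   0.0983] width 0.05261116915785336 -1.6424862674309267e-05 0.5557920147732461 0.6084031839310995
156 [105, 106, 103, 103, 100, 101, 101, 103, 92, 73, 69, 68, 69, 68, 70] [53, 53, 54, 54, 53, 54, 53, 61, 67, 69, 69, 69, 69, 69, 69, 85, 101, 105, 106, 103, 101, 103, 104, 103, 103, 103, 104, 104, 103, 101, 101, 99]
200 [177, 177, 176, 173, 170, 171, 175, 167, 134, 120, 120, 120, 120, 121, 121] [111, 74, 53, 53, 60, 67, 69, 69, 68, 69, 66, 84, 164, 178, 178, 175, 173, 174, 175, 175, 174, 175, 177, 177, 175, 172, 170, 169, 174, 174, 140, 124]
222 [177, 176, 174, 170, 169, 171, 174, 156, 127, 118, 118, 118, 119, 118, 118] [107, 72, 56, 67, 70, 68, 68, 69, 65, 76, 144, 173, 176, 175, 173, 172, 174, 175, 172, 173, 175, 176, 175, 172, 168, 169, 172, 175, 175, 176, 177, 167]
```

The clear width measures 52.6–54.3 mm from the images, against 53.3 mm expected from the 3.3 mm back-off, so the play is about 3.3 mm and the roll is still at the stop. The spare's centre is about (0.496, −0.355) with a yaw of −10.5°.

```bash
python3 -m inch '{"translation":[[-0.2,-1,0],[-0.2,-1,0],[-0.2,-1,0],[-0.2,-1,0]],"rot":[[0,0,-0.2],[0,0,-0.2],[0,0,-0.2],[0,0,-0.2]],"jaw":[87,87,87,87]}'
python3 -m inch '{"translation":[[-0.2,-1,0],[-0.2,-1,0],[-0.2,-1,0],[-0.2,-1,0]],"rot":[[0,0,0],[0,0,0],[0,0,0],[0,0,0]],"jaw":[87,87,87,87]}'
python3 -m inch '{"translation":[[-0.1,-0.4,-0.9],[-0.1,-0.4,-0.9],[-0.1,-0.4,-0.9],[-0.1,-0.4,-0.9],[-0.1,-0.4,-0.9]],"rot":[[0,0,0],[0,0,0],[0,0,0],[0,0,0],[0,0,0]],"jaw":[87,87,87,87,87]}'
python3 snap.py w8
python3 - <<'E'
from h import *
s=r.read_state();print(np.round(s["ee_pos"],4),Ro.from_quat(s["eef_rot"]).as_matrix().round(3).tolist(),proj(cam("wrist",s),(.496,-.355,.104)))
E
```

```text
time: 11.95
ee_pos: [0.5247, -0.183, 0.3279]
eef_rot: [0.764, 0.645, 0.002, -0.008]
ft_force: [-0.2, 0.5, 0.8]
width: 0.0744
time: 12.35
ee_pos: [0.5045, -0.283, 0.3273]
eef_rot: [0.764, 0.645, 0.002, -0.009]
ft_force: [0.7, -0.3, -0.2]
width: 0.0866
time: 12.85
ee_pos: [0.4963, -0.3213, 0.2388]
eef_rot: [0.763, 0.646, 0.003, -0.008]
ft_force: [-0.2, -0.0, 0.1]
width: 0.087
[ 0.4963 -0.3216  0.239 ] [[0.166, 0.986, -0.005], [0.986, -0.166, 0.016], [0.015, -0.008, -1.0]] [325.46605405 280.98417627]
```

View pics/w8.png

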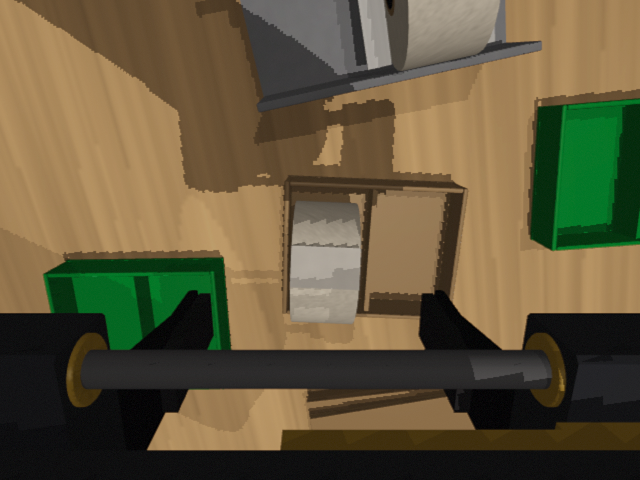

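The roll's edges at the crest are u=290 and 361 (mid 325.5), matching the prediction of 325.5. The brown tray's left cell is the right one, and the fingers straddle it clear of the green tray.

```bash
python3 -m inch '{"translation":[[0,-0.34,-0.9],[0,-0.34,-0.9],[0,-0.34,-0.9],[0,-0.34,-0.9]],"rot":[[0,0,-0.015],[0,0,-0.015],[0,0,-0.015],[0,0,-0.015]],"jaw":[87,87,87,87]}'
python3 -m inch '{"translation":[[0,0,-0.4],[0,0,-0.78],[0,0,-0.78],[0,0,-0.78],[0,0,-0.78],[0,0,-0.78],[0,0,-0.78],[0,0,-0.78],[0,0,-0.78],[0,0,-0.78]],"rot":[[0,0,0],[0,0,0],[0,0,0],[0,0,0],[0,0,0],[0,0,0],[0,0,0],[0,0,0],[0,0,0],[0,0,0]],"jaw":[87,87,87,87,40,40,40,40,40,40]}' 20
python3 -m inch '{"translation":[[0,0,0.4],[0,0,0.8],[0,0,1],[0,0,1],[0,0,1]],"rot":[[0,0,0],[0,0,0],[0,0,0],[0,0,0],[0,0,0]],"jaw":[40,40,40,40,40]}'
python3 -m inch '{"translation":[[0,0,1],[0,0,1],[0,0,1],[0,0,1]],"rot":[[0,0,0],[0,0,0],[0,0,0],[0,0,0]],"jaw":[40,40,40,40]}'
```

```text
time: 13.3
ee_pos: [0.4971, -0.3552, 0.1503]
eef_rot: [0.768, 0.64, 0.003, -0.008]
ft_force: [0.9, -0.9, 1.1]
width: 0.0873
time: 14.3
ee_pos: [0.4971, -0.3553, 0.0724]
eef_rot: [0.768, 0.64, 0.003, -0.008]
ft_force: [-1.3, -0.4, 1.8]
width: 0.0502
time: 14.8
ee_pos: [0.4967, -0.3547, 0.171]
eef_rot: [0.768, 0.64, 0.003, -0.008]
ft_force: [0.5, -0.2, -5.0]
width: 0.0501
time: 15.2
ee_pos: [0.4966, -0.3544, 0.2696]
eef_rot: [0.768, 0.64, 0.003, -0.009]
ft_force: [0.3, 0.9, -6.1]
width: 0.0496
```

Lifted: opening 50 mm and about 5–6 N of weight. Carrying it to the infeed (target TCP (0.5785, 0.086), yaw 2.5°).

```bash
python3 -m inch '{"translation":[[0.1,0.4,0.2],[0.2,0.7,0.4],[0.2,0.9,0.4],[0.2,0.9,0.4]],"rot":[[0,0,0.05],[0,0,0.1],[0,0,0.1],[0,0,0.1]],"jaw":[40,40,40,40]}' 30
python3 -m inch '{"translation":[[0.1,0.4,0],[0.2,0.8,0],[0.2,0.9,0],[0.2,0.9,0]],"rot":[[0,0,0.05],[0,0,0.115],[0,0,0.115],[0,0,0.115]],"jaw":[40,40,40,40]}'
python3 -m inch '{"translation":[[0.1,0.4,0],[0.2,0.8,0],[0.2,0.9,0],[0.2,0.9,0]],"rot":[[0,0,0],[0,0,0],[0,0,0],[0,0,0]],"jaw":[40,40,40,40]}'
python3 -m inch '{"translation":[[0.1,0.4,0],[0.2,0.8,0],[0.2,0.9,0],[0.2,0.9,0]],"rot":[[0,0,0],[0,0,0],[0,0,0],[0,0,0]],"jaw":[40,40,40,40]}'
python3 -m inch '{"translation":[[0.02,0.4,0],[0.02,0.8,0],[0.02,0.8,-0.2],[0.02,0.8,-0.4],[0.02,0.8,-0.4]],"rot":[[0,0,0],[0,0,0],[0,0,0],[0,0,0],[0,0,0]],"jaw":[40,40,40,40,40]}'
python3 - <<'E'
from h import *
s=r.read_state();R=Ro.from_quat(s["eef_rot"]).as_matrix();print(np.round(s["ee_pos"],4),R.round(3).tolist(),s["width"],np.degrees(np.arctan2(R[1,1],R[0,1])))
a=eyes.camera("scene");b=eyes.camera("side");w=eyes.camera("wrist")
for n,i in zip(("sc3","si3","w9"),(a,b,w)): cv2.imwrite(f"pics/{n}.png",i)
E
```

```text
time: 15.6
ee_pos: [0.5174, -0.2601, 0.3068]
eef_rot: [0.732, 0.681, 0.002, -0.011]
ft_force: [-0.4, -0.2, -5.4]
width: 0.0497
time: 16.0
ee_pos: [0.5372, -0.1678, 0.3043]
eef_rot: [0.688, 0.725, 0.001, -0.013]
ft_force: [-0.8, -0.8, -5.2]
width: 0.05
time: 16.4
ee_pos: [0.5569, -0.0768, 0.3026]
eef_rot: [0.688, 0.726, -0.0, -0.014]
ft_force: [-0.4, -0.3, -4.4]
width: 0.0502
time: 16.8
ee_pos: [0.5768, 0.0132, 0.3013]
eef_rot: [0.687, 0.726, -0.001, -0.014]
ft_force: [0.8, -1.5, -4.2]
width: 0.0501
time: 17.3
ee_pos: [0.5776, 0.09, 0.2585]
eef_rot: [0.689, 0.725, -0.004, -0.015]
ft_force: [-0.5, -0.5, -4.5]
width: 0.0496
[0.5776 0.09   0.2585] [[-0.051, 0.998, -0.027], [0.999, 0.052, 0.015], [0.016, -0.026, -1.0]] 0.049644061598535 2.973510087278792
```

```bash
python3 -m inch '{"translation":[[0.01,-0.04,-0.3],[0.01,-0.04,-0.5],[0.01,-0.04,-0.5],[0.01,-0.04,-0.5]],"rot":[[0,-0.025,-0.008],[0,-0.025,-0.008],[0,-0.025,-0.008],[0,-0.025,-0.008]],"jaw":[40,40,40,40]}'
python3 -m inch '{"translation":[[0,0,-0.2],[0,0,-0.35],[0,0,-0.45],[0,0,-0.5],[0,0,-0.5]],"rot":[[0,0,0],[0,0,0],[0,0,0],[0,0,0],[0,0,0]],"jaw":[40,40,40,40,40]}'
python3 - <<'E'
from h import *
s=r.read_state();R=Ro.from_quat(s["eef_rot"]).as_matrix();print(np.round(s["ee_pos"],4),R.round(3).tolist(),s["width"],s["ft_force"])
a=eyes.camera("scene");b=eyes.camera("side")
f=lambda a,u,v,w,h,k:cv2.resize(a[v:v+h,u:u+w],None,fx=k,fy=k,interpolation=cv2.INTER_CUBIC)
cv2.imwrite("pics/p3.png",np.hstack([f(a,260,150,160,150,2.6),f(b,270,160,110,150,2.6)]))
E
```

```text
time: 17.85
ee_pos: [0.5809, 0.0868, 0.2136]
eef_rot: [0.691, 0.722, 0.008, -0.004]
ft_force: [0.7, -0.2, -4.1]
width: 0.0498
time: 18.35
ee_pos: [0.5803, 0.0866, 0.1631]
eef_rot: [0.691, 0.722, 0.008, -0.004]
ft_force: [-3.7, 0.3, -6.9]
width: 0.05
[0.5803 0.0866 0.1631] [[-0.044, 0.999, 0.004], [0.999, 0.044, 0.017], [0.017, 0.005, -1.0]] 0.04997752377754551 [-3.66448449  0.31823791 -6.91178469]
```

View pics/p3.png

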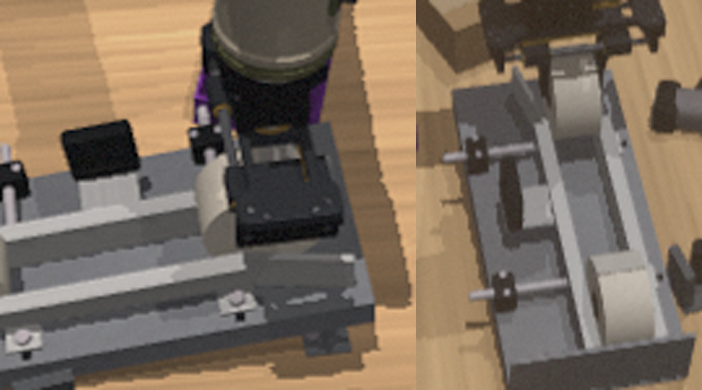

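The roll hangs level in the mouth, but the −3.7 N on x says it is rubbing the fence, about 1.5 mm off the lane's centre line. I'll shift −x and re-read.

```bash
python3 -m inch '{"translation":[[-0.016,0,0],[-0.016,0,0],[-0.016,0,0]],"rot":[[0,0,0],[0,0,0],[0,0,0]],"jaw":[40,40,40]}'
python3 -m inch '{"translation":[[0,0,0],[0,0,0]],"rot":[[0,0,0],[0,0,0]],"jaw":[40,40]}'
python3 -m inch '{"translation":[[0,0,-0.04],[0,0,-0.08],[0,0,-0.08]],"rot":[[0,0,0],[0,0,0],[0,0,0]],"jaw":[40,40,40]}'
```

```text
time: 18.75
ee_pos: [0.5795, 0.0867, 0.1643]
eef_rot: [0.691, 0.722, 0.009, -0.004]
ft_force: [-0.5, -0.3, -5.7]
width: 0.0497
time: 18.95
ee_pos: [0.5798, 0.0867, 0.1646]
eef_rot: [0.691, 0.722, 0.009, -0.004]
ft_force: [-0.3, 0.1, -4.8]
width: 0.05
time: 19.25
ee_pos: [0.5794, 0.0867, 0.1558]
eef_rot: [0.691, 0.722, 0.008, -0.004]
ft_force: [-0.2, 0.5, -4.6]
width: 0.0497
```

```bash
python3 -m inch '{"translation":[[-0.004,0,-0.03],[-0.004,0,-0.05],[-0.004,0,-0.05]],"rot":[[0,0,0],[0,0,0],[0,0,0]],"jaw":[40,40,40]}'
python3 -m inch '{"translation":[[0,0,-0.01],[0,0,-0.02],[0,0,-0.02]],"rot":[[0,0,0],[0,0,0],[0,0,0]],"jaw":[40,40,40]}'
```

```text
time: 19.55
ee_pos: [0.5788, 0.0867, 0.1504]
eef_rot: [0.691, 0.722, 0.008, -0.004]
ft_force: [0.5, 0.4, -4.8]
width: 0.0497
time: 19.85
ee_pos: [0.5788, 0.0866, 0.1482]
eef_rot: [0.691, 0.722, 0.008, -0.004]
ft_force: [-1.1, 0.2, -4.2]
width: 0.0501
```

```bash
python3 -m inch '{"translation":[[0,0,-0.01],[0,0,-0.015],[0,0,-0.015]],"rot":[[0,0,0],[0,0,0],[0,0,0]],"jaw":[40,40,40]}'
python3 -m inch '{"translation":[[0,0,-0.01],[0,0,-0.015],[0,0,-0.015]],"rot":[[0,0,0],[0,0,0],[0,0,0]],"jaw":[40,40,40]}'
```

```text
time: 20.15
ee_pos: [0.5788, 0.0867, 0.1466]
eef_rot: [0.691, 0.722, 0.008, -0.004]
ft_force: [0.4, 0.3, -4.8]
width: 0.0499
time: 20.45
ee_pos: [0.5787, 0.0866, 0.1452]
eef_rot: [0.691, 0.722, 0.008, -0.004]
ft_force: [-0.1, 0.4, -4.3]
width: 0.05
```

```bash
python3 -m inch '{"translation":[[0,0,-0.01],[0,0,-0.015],[0,0,-0.015]],"rot":[[0,0,0],[0,0,0],[0,0,0]],"jaw":[40,40,40]}'
python3 -m inch '{"translation":[[0,0,-0.01],[0,0,-0.015],[0,0,-0.015]],"rot":[[0,0,0],[0,0,0],[0,0,0]],"jaw":[40,40,40]}'
```

```text
time: 20.75
ee_pos: [0.5788, 0.0866, 0.145]
eef_rot: [0.691, 0.722, 0.008, -0.004]
ft_force: [-5.3, -0.9, 9.0]
width: 0.0498
time: 21.05
ee_pos: [0.5788, 0.0866, 0.145]
eef_rot: [0.692, 0.722, 0.009, -0.005]
ft_force: [-6.7, -1.3, 12.3]
width: 0.0499
```

Contact with the bed at TCP z=0.145. I'll ease up 1.5 mm and release slowly.

```bash
python3 -m inch '{"translation":[[0,0,0.01],[0,0,0.015],[0,0,0.015],[0,0,0.015],[0,0,0.015],[0,0,0.015],[0,0,0.015]],"rot":[[0,0,0],[0,0,0],[0,0,0],[0,0,0],[0,0,0],[0,0,0],[0,0,0]],"jaw":[40,40,54,60,68,70,70]}'
python3 -m inch '{"translation":[[0,0,0.3],[0,0,0.7],[0,0,1],[0,0,1],[0,0,1]],"rot":[[0,0,0],[0,0,0],[0,0,0],[0,0,0],[0,0,0]],"jaw":[70,70,70,70,70]}'
python3 -m inch '{"translation":[[-0.3,0.5,0.8],[-0.5,1,1],[-0.5,1,1],[-0.5,1,1],[-0.5,1,1],[-0.5,1,1],[-0.5,1,1],[-0.5,1,1]],"rot":[[0,0,0],[0,0,0],[0,0,0],[0,0,0],[0,0,0],[0,0,0],[0,0,0],[0,0,0]],"jaw":[70,70,70,70,70,70,70,70]}'
python3 snap.py w10
python3 - <<'E'
from h import *
a=eyes.camera("scene");b=eyes.camera("side");w=cv2.imread("pics/w10.png")
for n,i in zip(("sc4","si4"),(a,b)): cv2.imwrite(f"pics/{n}.png",i)
f=lambda a,u,v,w,h,k:cv2.resize(a[v:v+h,u:u+w],None,fx=k,fy=k,interpolation=cv2.INTER_CUBIC)
cv2.imwrite("pics/p4.png",np.hstack([f(a,205,180,210,130,2)[:260],f(b,275,170,120,150,2)[:260]]))
E
```

```text
time: 21.75
ee_pos: [0.5789, 0.0866, 0.1465]
eef_rot: [0.692, 0.722, 0.009, -0.005]
ft_force: [0.5, 0.1, 0.3]
width: 0.0689
time: 22.25
ee_pos: [0.5791, 0.0866, 0.2468]
eef_rot: [0.692, 0.722, 0.009, -0.004]
ft_force: [-0.3, -0.9, -0.7]
width: 0.0699
time: 23.05
ee_pos: [0.5293, 0.1855, 0.3459]
eef_rot: [0.692, 0.722, 0.009, -0.005]
ft_force: [0.5, -0.1, -0.4]
width: 0.0704
```

View pics/p4.png

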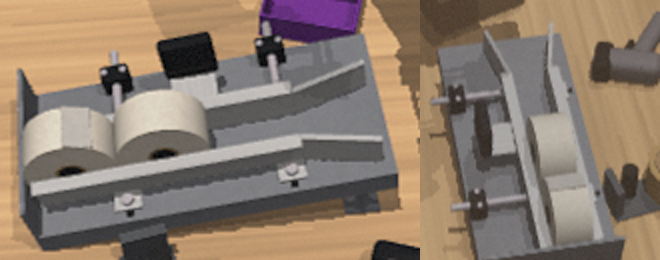

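Both rolls stand on edge and look to be touching, the first against the stop. I'll check numerically that nothing is still moving, what the spacing is, and that the guide is unchanged.

Run:
```python
from h import *
a0=cv2.imread("pics/scene2.png");a1=cv2.imread("pics/sc4.png");a2=eyes.camera("scene");b1=cv2.imread("pics/si4.png");b2=eyes.camera("side")
d=lambda x,y:cv2.absdiff(x,y).max(2)
print("rest: diff px>25 scene",(d(a1,a2)[170:320,200:420]>25).sum(),"side",(d(b1,b2)[170:330,270:400]>25).sum())
print("grip region scene2 vs now",(d(a0,a2)[185:212,282:315]>40).sum(), "scene0 vs now (moved)",(d(cv2.imread('pics/scene0.png'),a2)[185:212,282:315]>40).sum())
# roll spacing: core-hole columns (dark) on the fence-side faces
g=cv2.cvtColor(a2,6)[245:268,215:310]; m=(g<45).astype(np.uint8)
n,l,st,c=cv2.connectedComponentsWithStats(m)
C=cam("scene"); P=[]
for i in range(1,n):
    if 15<st[i,4]<400:
        q=(215+st[i,0]+(st[i,2]-1)/2,245+st[i,1]); print("hole",st[i].tolist(),q); P.append(q)
yaw=np.radians(2.5); ey=np.array([-np.sin(yaw)*np.cos(.1396),np.cos(yaw)*np.cos(.1396),np.sin(.1396)]); ex=np.array([np.cos(yaw),np.sin(yaw),0])
Q=[]
for q in P:
    o,dd=ray(C,q); X=o+dd*((.606-o@ex)/(dd@ex)); Q.append(X); print(X.round(4),"up-lane",(X@ey).round(4))
for nm,p0,p1,s in [("parcel",420,180,110),("tapegun",255,315,95),("scanner",380,295,90)]:
    print(nm,(d(cv2.imread('pics/scene0.png'),a2)[p1:p1+s,p0:p0+s]>40).sum())
```

```text
rest: diff px>25 scene 49 side 2
grip region scene2 vs now 1 scene0 vs now (moved) 457
hole [66, 10, 11, 4, 34] (np.float64(286.0), np.int32(255))
hole [20, 19, 11, 4, 31] (np.float64(240.0), np.int32(264))
[ 0.6097 -0.0712  0.1129] up-lane -0.0811
[ 0.614  -0.1694  0.0976] up-lane -0.1805
parcel 2391
tapegun 0
scanner 0
```

Spacing is about 100 mm, so the rolls touch, and the guide is unchanged. Two things remain: the parcel region difference (likely a shadow) and a final rest check.

```bash
python3 -m inch '{"translation":[[0,0,0],[0,0,0],[0,0,0],[0,0,0],[0,0,0],[0,0,0],[0,0,0],[0,0,0],[0,0,0],[0,0,0]],"rot":[[0,0,0],[0,0,0],[0,0,0],[0,0,0],[0,0,0],[0,0,0],[0,0,0],[0,0,0],[0,0,0],[0,0,0]],"jaw":[70,70,70,70,70,70,70,70,70,70]}'
python3 - <<'E'
from h import *
d=lambda x,y:cv2.absdiff(x,y).max(2)
s0=cv2.imread("pics/side0.png");a1=cv2.imread("pics/sc4.png")
a=eyes.camera("scene");a3=eyes.camera("scene");b=eyes.camera("side")
D=d(a,a3)[170:320,200:420]>25; ys,xs=np.nonzero(D); print("rest",D.sum(), "vs earlier",(d(a1,a)[215:275,212:312]>25).sum())
for nm,i in(("side0",s0),("now",b)):
    m=(i[135:190,262:332].min(2)>165); y,x=np.nonzero(m); print("parcel label side",nm,m.sum(),x.mean()+262 if len(x) else None,y.mean()+135 if len(y) else None)
print("side parcel diff",(d(s0,b)[135:190,262:332]>40).sum())
E
```

```text
time: 24.3
ee_pos: [0.5292, 0.1864, 0.3467]
eef_rot: [0.692, 0.722, 0.009, -0.004]
ft_force: [-0.1, -0.1, -0.3]
width: 0.0701
rest 0 vs earlier 0
parcel label side side0 171 307.1929824561403 146.10526315789474
parcel label side now 178 307.2191011235955 146.06741573033707
side parcel diff 708
```

The parcel's label is at the same pixel as at the start, so it hasn't moved. Everything is at rest, so I'm handing in.

```bash
python3 -c "
from bench import r
print(r.close_job())"
```

```text
the job is handed in; nothing more can be done
None
```

The lane is set and the spare roll is in it, resting against the first roll. I handed the job in at about 24 s of the 66 s allowed, and no verdict is reported.

**What I did:**
- **Guide:** I slid it in by the grip until it stalled against the roll, at about 15 N wrist force. I then backed it off 3.3 mm and let go.
- **Spare roll:** I took it from the cardboard tray, set it down in the flared mouth and released it. It ran down to the first roll.

**Last checks:**
- **Clear width:** it measured 52.6, 53.3 and 54.3 mm at three points along the lane just after I let go, before the feed. The back-off implies 53.3 mm, so play is about 3.3 mm.
- **Guide:** the grip had not moved in the pictures after the feed.
- **Rolls:** they stand on edge with centres about 100 mm apart. There was no change between the last frames.
- **Other items:** the tape gun and scanner are unchanged. The parcel's region of the picture differed from the start, probably from the arm's shadow, but its label is at the same pixel, so I take it as unmoved.

**What disagreed:**
- The spare first rubbed the fence with about 4 N while I was lowering it. I moved it over about 1.5 mm.
- It touched the bed 3 mm lower than I had worked out.
- I inferred the pinch force from the wrist force and did not measure it at the roll.

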